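# Load the mortar grinder

## Task

Get the bench mortar grinder ready for the next sample: without lifting it off the deck, slide the round-bottomed stone mortar into the open ring seat in the deck and press its rim until it sits level, then turn the small hold-down clamp fully in over the rim. After that swing the pestle arm fully in over the mortar and push the knob on top of the pestle down until the pestle rests on the bottom of the bowl. Leave the dish, the bottles and the marker round the machine where they stand.

Things in the scene. Friction and masses are not known exactly. Their poses are not given: they have to be found in the camera images.
- grinder: Mortar grinder: low white bench machine, fixed, 220 (x) x 340 (y) mm, bare metal deck 70 mm above the worktop with an edge rim 4 mm high. Origin: middle of its underside. x points to its back, away from its front panel, y along the deck to the end where the mortar is parked, z up. All 'from above' turns below are about z; all x, y below are along these axes.
- seat (a point): Centre of the ring seat, on the deck plane, 40 mm to -y of the deck's middle, axes as the grinder's. A round opening 70 mm across with a rounded black rubber lip (bar of 3 mm radius, its centre on a circle of 38 mm radius) flush with the deck; the well below is 16 mm deep.
- mortar_c (a point): Centre of the sphere that the mortar's outside is part of; z: the mortar's axis, up when level. Loose stone mortar, 0.4 kg, slippery (friction about 0.11): sphere of 55 mm radius cut off 45 mm above its lowest point, rim 107 mm across outside, 91 inside, rim top 10 mm below this point, bowl floor 33 mm below it. Starts on the deck 110 to 150 mm to +y of the seat and within 12 mm of its x.
- mortar: The mortar; origin at its lowest point if level. The sphere's centre is 55 mm above the flat deck, 41 mm above it when seated; level and seated, the rim top is 31 mm above the deck. Friction leaves it leaning or short of home in the ring; a few newtons down on the rim's high side turn it level and home. Pushed at the rim it leans forward 10 to 20 degrees as it slides, more as it drops in.
- clamp_pivot (a point): Vertical pivot axis of the hold-down clamp, 75 mm to -x of the seat, 38 mm above the deck. The clamp is a flat steel bar 13 mm wide with a nose of 33 mm on one side of the pivot and, opposite, a tail with an upright pin. Bar underside 34 mm above the deck (3 mm above the rim of a level, seated mortar), bar top 42 mm.
- clamp_pin (a point): Top centre of the upright black pin on the clamp's tail, 12 mm thick (15 mm at its top), 64 mm above the deck and 22 mm above the bar, 40 mm from the pivot. To close the clamp the pin goes clockwise from above round the pivot until it is straight to -x of the pivot.
- clamp (a joint): Angle of the clamp, rad: 0 = fully in at its stop, nose towards the seat (+x) over the rim, tail to -x. Starts turned out counter-clockwise from above by 1.6 to 2.1, nose clear of the mortar's way. Stays where it is left; about 1 N on the pin moves it.
- column_axis (a point): Vertical axis of the column that the pestle arm swings on, 50 mm to +x and 90 mm to -y of the seat, at arm height (77 mm above the deck). The white arm is 24 mm wide, underside 68 mm and top 90 mm above the deck; column and hub reach 95 mm. The arm's round end, 36 mm across, 103 mm from this axis, carries the pestle.
- swing (a joint): Angle of the pestle arm, rad: 0 = fully in at its stop, pestle over the centre of the seat. Starts swung out counter-clockwise from above by 1.4 to 1.9, pestle at the front, -y corner of the machine. Stays where it is left; about 1 N at the pestle moves it.
- pestle_knob (a point): Top centre of the round blue knob on the pestle, 30 mm across, 18 mm tall, 103 mm from the column axis; raised, its top is 155 mm above the deck. Below it a neck 16 mm thick and 12 mm long (no obstacle) and the spindle, 11 mm thick, down to the arm's top. The pestle's foot, 24 mm across, then hangs 43 mm above the deck.
- pestle (a joint): How far the pestle is pushed down, m: 0 = raised (starts 0 to 0.003), about 0.035 = foot resting on the floor of a seated mortar. Friction holds it where it is left; 1 to 2 N on the knob push it down.
- petri: Bystander: petri dish with lid, 62 mm across, 14 mm tall, on the worktop at the parking end of the machine. Origin under its centre.
- rinse: Bystander: white bottle with green cap, 46 mm across, 98 mm tall, behind the machine. Origin under its centre.
- amber: Bystander: brown bottle with black cap, 48 mm across, 105 mm tall, behind the machine. Origin under its centre.
- marker: Bystander: black and white marker pen lying in front of the machine, 135 mm long, 17 mm thick. Origin under its centre.
Not all that is in view belongs to the job. There is more than one size of the mortar; the job needs the larger.

How it is judged (in metres and radians):
On the way, in this order (a step that is already met when the one before it is completed fails the run):
1. the mortar sits in the ring seat, centred and level (horizontal distance between mortar_c and seat below 0.004 m and z of mortar_c in the frame of seat below 0.0435 m and angle between mortar_c's own z axis and vertical below 0.06 rad), for 0.2 s.
2. the clamp is turned in over the rim (value of joint clamp below 0.12 rad), for 0.2 s.
3. the pestle arm is swung in over the mortar (value of joint swing below 0.06 rad), for 0.2 s.
At the end, for the whole second after the job is handed in: Mortar in the ring: centre within 4 mm of its axis, at most 2.5 mm high, level within 0.06 rad, at rest; clamp within 0.12 rad and pestle arm within 0.06 rad of their inner stops; pestle pushed down 32 to 38.5 mm, on the bowl's floor (all of step 1 and value of joint clamp below 0.12 rad and value of joint swing below 0.06 rad and value of joint pestle between 0.032 and 0.0385 m and linear speed of mortar below 0.02 m/s); the robot touches nothing.
It fails at once if the mortar is lifted more than 20 mm off the deck (z of mortar_c in the frame of seat above 0.075 m).
It fails at once if the mortar is tipped over or pushed off the deck (angle between mortar_c's own z axis and vertical above 1.25 rad or z of mortar_c in the frame of seat below 0.02 m).
It fails at once if the dish, a bottle or the marker is shifted more than 20 mm (distance of any of petri, rinse, amber, marker from where it was at the start of the episode above 0.02 m).
It also fails if it takes over 64 s, if anything falls off the work surface, if the arm or the gripper's body presses on something with over 40 N, if the wrist force passes 120 N, or if a joint passes its speed limit or range.

## Robot

A 6-joint arm with a two-finger parallel gripper is mounted at the origin on a cart in front of the work surface, level with it; the furniture and walls round the work are solid. World frame = base frame: x ahead of the robot, y to its left, z up, the work surface at z = 0. Lengths are in m, angles in degrees, forces in N, time in s.
With the tool pointing down it reaches from about 0.3 to 0.775 m from the base axis. Payload 14.6 kg.
Tool frame: the origin (TCP) lies midway between the tips of the shut fingers; the grasp point (between the pads) lies 19 mm behind it; z points along the fingers, y is the line along which they close (so a half turn about z gives the same grasp; the last joint's range is limited). The gripper opens to 94 mm and grips with 3 to 60 N. Pads are 16 mm wide; open, the fingers measure 119 mm over their backs; the gripper's body (75 mm by 177 mm) begins 78 mm behind the grasp point.
Start: joints at [-3.816, 17.183, 87.147, -0, 75.671, -3.816], TCP at [0.55, -0, 0.174] pointing down, gripper open.
Joint ranges: [-173.82, 173.82], [-45.26, 126.66], [13.44, 144.39], [-59.66, 239.66], [0, 175.72], [-146.38, 146.38]. Speed limits (degrees/s): [127.2, 127.2, 147.25, 180, 180, 180].

## Interface

Orientations are given as a 3x3 rotation matrix whose columns are the frame's x, y, z axes.
In Python, from workcell import env gives the robot as it stands.
- The arm moves only by the shell command python3 -m handwheel 'ROWS'. ROWS is JSON, a list of rows, each an object of numbers: "x", "y", "z": the shift along the tool's x, y, z in mm; "turn": the turn about the tool's z in degrees; "grip": the opening, from 0 (shut) to 1 (fully open). A call has exactly 10 rows; each row shifts and turns the commanded pose from where the row before left it, along the tool's axes as they then stand; what a row does not reach is not made up. A row lasts 1/8 s, in which the tool goes at most 62.5 mm and 10.7 degrees, less where a joint would pass 70% of its speed; a pose out of reach is approached as far as the arm can. A call is refused whole if a number of a shift passes 62.5 or a number of a turn 10.7, either way. A call with a gripper value outside its range is refused whole. The fingers move at their own pace and stop on an object; the grip force is fixed at half the most. Time passes only in rows, so rows that do not move let the fingers close, or fill a call up. It gives the time, the measured TCP pose, the force, the opening and the grip force at its end, in the units of the state.
- env.get_state(): the state, without advancing time (a new reading comes with each control period).
- env.capture(name): name is "scene" or "side" or "wrist"; returns the picture (384x512x3 uint8, red, green, blue); there is no depth.
- env.get_calibration(name): a dict with "mtx" (3x3 intrinsics, pixels), "R" (3x3) and "t" (3): a world point X has camera coordinates R X + t. Camera axes: x right, y down, z forward; pixel columns grow to the right and rows downward; lengths in m; the calibration is good to about 2 mm. A picture is of the moment at which its call begins: read the wrist's pose just before it. get_calibration takes no time and is no camera call; for the wrist camera it gives the pose at the moment of the call.
- env.hand_in(): hands the job in; it is judged then, once.
The state is a dict: "t": time; "joint_pos": joint angles; "qvel": joint speeds; "joint_efforts": joint torques, N m; "eef_pos": TCP position; "orientation": TCP orientation; "contact_force": force on the tool from outside, world axes, zero at the start; "moment": the same for the moment, N m; "width": finger opening in m; "finger_force": force on a finger pad.
Only numpy, scipy, OpenCV 4.12 (cv2) and the standard library are available. Lean on these libraries where they do the work, as an engineer would, in place of code of your own. Each camera call takes 0.05 s, during which the arm holds its last target. There are 200 camera calls.

## Working session

There is one attempt and no reset: what is moved stays moved. The work goes in short steps, Python scripts to look and compute and a shell command to move; the robot and the scene stay as the last step left them, time stands still between calls to the robot, and variables do not carry over. Pictures are saved under pics/ and viewed, at most 10 in all, crops included, and the job is handed in when it is done.

```bash
mkdir -p pics; cat > h.py <<'E'
import numpy as np,cv2
from workcell import env
def cap(n,f):
    c=env.get_calibration(n); im=env.capture(n); cv2.imwrite('pics/'+f+'.png',im[:,:,::-1])
    np.savez('pics/'+f+'.npz',mtx=c['mtx'],R=c['R'],t=c['t']); return im,c
def ray(c,u,v):
    R=np.array(c['R']);t=np.array(c['t']).ravel()
    d=R.T@np.linalg.inv(c['mtx'])@np.array([u,v,1.]); return -R.T@t,d
def plane(c,u,v,z):
    o,d=ray(c,u,v); return (o+d*(z-o[2])/d[2]).round(4)
def proj(c,X):
    p=np.array(c['mtx'])@(np.array(c['R'])@np.array(X)+np.array(c['t']).ravel()); return (p[:2]/p[2]).round(1)
def tri(c1,p1,c2,p2):
    o1,d1=ray(c1,*p1);o2,d2=ray(c2,*p2)
    A=np.stack([d1,-d2],1);s=np.linalg.lstsq(A,o2-o1,rcond=None)[0]
    a=o1+d1*s[0];b=o2+d2*s[1]; return ((a+b)/2).round(4),np.linalg.norm(a-b).round(4)
def load(f): return dict(np.load('pics/'+f+'.npz'))
E
python3 - <<'E'
from h import *
a,_=cap('scene','s0');b,_=cap('side','d0');w,_=cap('wrist','w0')
cv2.imwrite('pics/all.png',np.vstack([np.hstack([a,b])])[:,:,::-1])
x=np.hstack([a,b]);x=cv2.resize(x,(800,300));
s=env.get_state();print(s['eef_pos'],s['orientation'],s['t'])
for n in('scene','side','wrist'):
    c=env.get_calibration(n);print(n,np.round(-np.array(c['R']).T@np.array(c['t']).ravel(),3),np.round(np.array(c['R'])[2],2))
E
```

```text
[5.49766824e-01 2.49803393e-05 1.73422938e-01] [[-8.02732650e-06  9.99999628e-01 -8.61983862e-04]
 [ 9.99999997e-01  8.09012209e-06  7.28466185e-05]
 [ 7.28535650e-05 -8.61983275e-04 -9.99999626e-01]] 0.15
scene [0.197 0.648 0.604] [ 0.47 -0.7  -0.54]
side [0.576 0.94  0.496] [ 0.03 -0.92 -0.38]
wrist [0.549 0.084 0.386] [-0.   -0.29 -0.96]
```

View pics/s0.png

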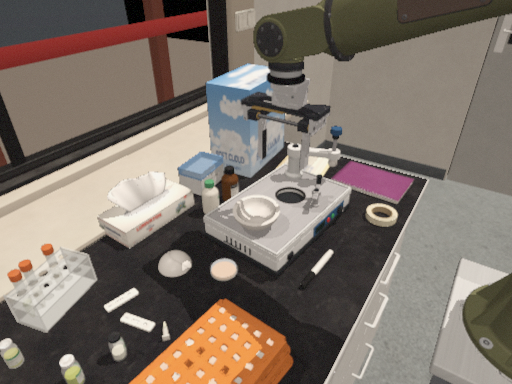

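View pics/d0.png

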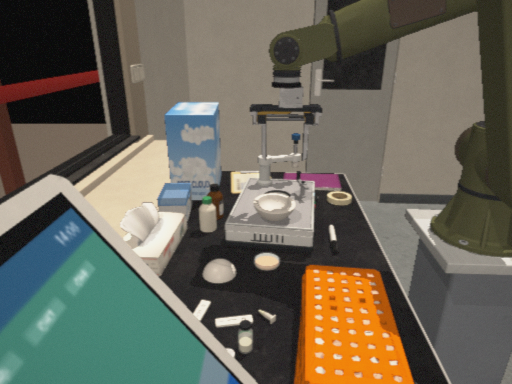

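Scene picture: the large mortar is on the deck at (257,212). The decoy small mortar is the dome at (175,263), which sits on the worktop. The ring seat is at (290,196), the clamp pin at (319,180), and the blue knob at (336,131). The candidates for the mortar are (257,212) and (175,263), and I choose the one on the deck. Next is a close crop to check it.

```bash
python3 - <<'E'
from h import *
a=cv2.imread('pics/s0.png')[110:270,195:370];b=cv2.imread('pics/d0.png')[120:250,215:345]
w=cv2.imread('pics/w0.png')
a=cv2.resize(a,None,fx=2.2,fy=2.2,interpolation=2);b=cv2.resize(b,(352,352),interpolation=2)
o=np.zeros((352,385+352,3),np.uint8);o[:,:385]=a[:352];o[:,385:]=b;cv2.imwrite('pics/crop.png',o)
E
```

```text
(no output)
```

View pics/crop.png

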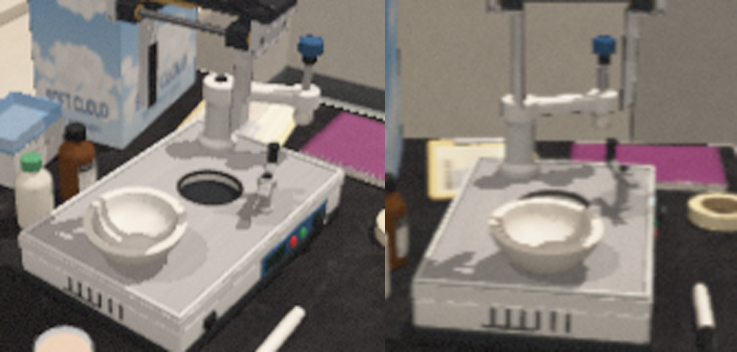

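View pics/w0.png

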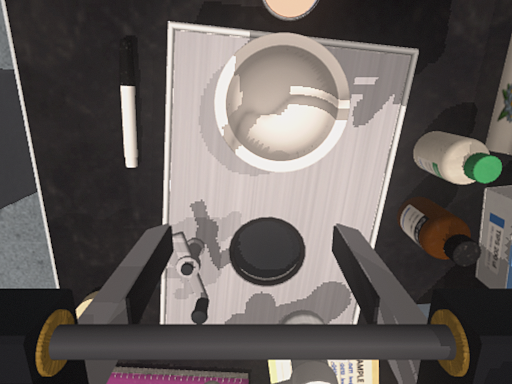

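The wrist picture shows the large mortar on the deck with its rim centre at (282,102). The seat opening is at (268,250), the clamp pivot at (187,268), the pin top at (200,310), and the deck corners at (171,24) and (417,50).

```bash
python3 - <<'E'
from h import *
W=load('w0');S=load('s0');D=load('d0')
for n,p,z in [('cornL',(171,24),.074),('cornR',(417,50),.074),('left mid',(164,215),.074),('seat',(268,250),.07),('pivot',(187,268),.112),('pin',(200,312),.134),('right',(378,240),.074)]:
    print(n,plane(W,*p,z))
w=cv2.imread('pics/w0.png');hsv=cv2.cvtColor(w,cv2.COLOR_BGR2HSV)
m=((hsv[:,:,2]<75)).astype(np.uint8); m[:212]=0;m[285:]=0;m[:,:225]=0;m[:,310:]=0
c=max(cv2.findContours(m,0,1)[0],key=cv2.contourArea);print('seat ell',cv2.fitEllipse(c))
# rim points
for nm,u,v in[('L',214,102),('R',350,102),('T',282,33),('B',282,172)]: print(nm,plane(W,u,v,.115))
for f,C in(('s0',S),('d0',D)):
    im=cv2.imread('pics/%s.png'%f);h=cv2.cvtColor(im,cv2.COLOR_BGR2HSV)
    m=cv2.inRange(h,(100,120,40),(125,255,200));
    n,l,st,ce=cv2.connectedComponentsWithStats(m)
    for i in range(1,n):
        if st[i,4]>25: print(f,st[i],ce[i].round(1))
print('knob',tri(S,(336.,131),D,(296,138)))
print('pin',tri(S,(319,179),D,(302,173)))
E
```

```text
cornL [0.4793 0.138  0.074 ]
cornR [0.6914 0.1172 0.074 ]
left mid [ 0.46   -0.0356  0.074 ]
seat [ 0.5647 -0.0764  0.07  ]
pivot [ 0.488  -0.0733  0.112 ]
pin [ 0.5019 -0.1044  0.134 ]
right [ 0.6768 -0.0631  0.074 ]
seat ell ((266.6688537597656, 251.03553771972656), (66.71891784667969, 74.40504455566406), 86.79688262939453)
L [0.5184 0.0751 0.115 ]
R [0.6253 0.075  0.115 ]
T [0.5706 0.1248 0.115 ]
B [0.5732 0.0185 0.115 ]
s0 [331 126  11  10  86] [336.2 130.6]
s0 [328 208   9   9  26] [333.4 212.3]
d0 [166 115  47  10 260] [188.7 118.4]
d0 [293 134   6   6  32] [295.5 136.2]
d0 [   0  208   93  121 4129] [ 36.5 263. ]
d0 [228 373  12  11  79] [232.2 379.5]
knob (array([ 0.508 , -0.2118,  0.2118]), np.float64(0.0042))
pin (array([ 0.4924, -0.0898,  0.1357]), np.float64(0.0003))
```

```bash
python3 -m handwheel '[{"turn":6,"grip":0.53},{"x":40,"y":5},{"x":40,"y":5},{"x":40,"y":5},{"x":36},{},{"z":40},{"z":48},{},{}]'
python3 - <<'E'
from h import *
w,_=cap('wrist','w1');s=env.get_state();print(s['eef_pos'],s['contact_force'],s['width'])
E
```

```text
[ 5.49828867e-01 -1.49283353e-06  1.73523191e-01] [ 0.36168474 -0.16308958  0.2732837 ] 0.09392815897179366schema error: expected keys x, y, z, turn, grip
```

View pics/w1.png

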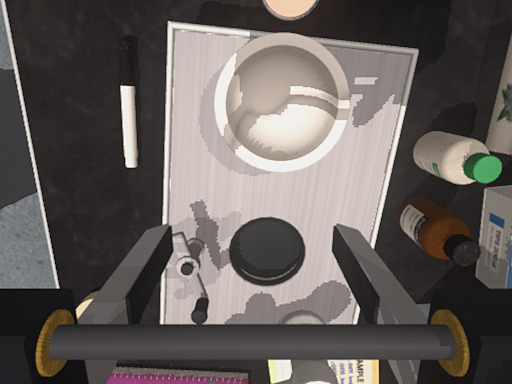

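The call was refused because every row needs all five keys. The picture is unchanged from before.

```bash
python3 -m handwheel '[{"x":0,"y":0,"z":0,"turn":6,"grip":0.53},{"x":40,"y":5,"z":0,"turn":0,"grip":0.53},{"x":40,"y":5,"z":0,"turn":0,"grip":0.53},{"x":40,"y":5,"z":0,"turn":0,"grip":0.53},{"x":36,"y":0,"z":0,"turn":0,"grip":0.53},{"x":0,"y":0,"z":0,"turn":0,"grip":0.53},{"x":0,"y":0,"z":40,"turn":0,"grip":0.53},{"x":0,"y":0,"z":48,"turn":0,"grip":0.53},{"x":0,"y":0,"z":0,"turn":0,"grip":0.53},{"x":0,"y":0,"z":0,"turn":0,"grip":0.53}]'
python3 - <<'E'
from h import *
w,_=cap('wrist','w2');s=env.get_state();print(s['eef_pos'],s['contact_force'],s['width'],np.round(s['orientation'],3))
C=load('w2')
for z in(.07,):print(proj(C,(.563,-.080,.07)),proj(C,(.5719,.0735,.115)))
E
```

```text
t: 1.45
eef_pos: [0.5821, 0.1532, 0.0879]
orientation: [[0.105, 0.994, 0.002], [0.994, -0.105, 0.0], [0.001, 0.002, -1.0]]
contact_force: [-0.1, 0.1, 0.8]
width: 0.05
finger_force: 0.0
[0.58234448 0.15339417 0.08825399] [ 0.13306575 -0.25671931  0.465941  ] 0.049803836510843386 [[ 0.105  0.994  0.003]
 [ 0.994 -0.105  0.001]
 [ 0.001  0.003 -1.   ]]
[259.9 444.8] [251.8 344.6]
```

View pics/w2.png

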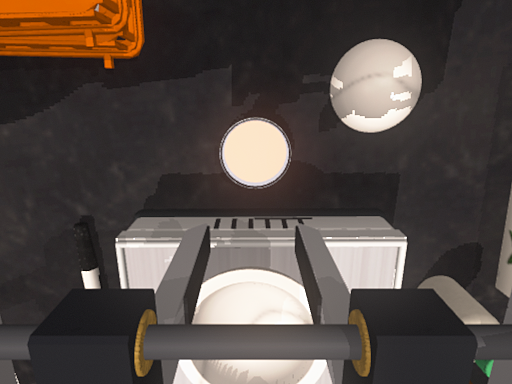

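The wrist picture shows the mortar centred (x≈254) between the fingers at 195 and 310. The fingers stand behind its parked side, so the push can start.

```bash
python3 -m handwheel '[{"x":-10,"y":0,"z":0,"turn":0,"grip":0.53},{"x":-9,"y":0,"z":0,"turn":0,"grip":0.53},{"x":-9,"y":0,"z":0,"turn":0,"grip":0.53},{"x":-10,"y":1,"z":0,"turn":0,"grip":0.53},{"x":-10,"y":1,"z":0,"turn":0,"grip":0.53},{"x":-10,"y":1,"z":0,"turn":0,"grip":0.53},{"x":-10,"y":1,"z":0,"turn":0,"grip":0.53},{"x":-10,"y":1,"z":0,"turn":0,"grip":0.53},{"x":-10,"y":0,"z":0,"turn":0,"grip":0.53},{"x":-10,"y":0,"z":0,"turn":0,"grip":0.53}]'
python3 -c "
from h import *
cap('wrist','w3');cap('scene','s3');cap('side','d3')"
python3 -m handwheel '[{"x":-8,"y":0,"z":0,"turn":0,"grip":0.53},{"x":-8,"y":0,"z":0,"turn":0,"grip":0.53},{"x":-8,"y":0,"z":0,"turn":0,"grip":0.53},{"x":-6,"y":0,"z":0,"turn":0,"grip":0.53},{"x":-6,"y":0,"z":0,"turn":0,"grip":0.53},{"x":-5,"y":0,"z":0,"turn":0,"grip":0.53},{"x":-5,"y":0,"z":0,"turn":0,"grip":0.53},{"x":-5,"y":0,"z":0,"turn":0,"grip":0.53},{"x":-4,"y":0,"z":0,"turn":0,"grip":0.53},{"x":0,"y":0,"z":0,"turn":0,"grip":0.53}]'
python3 - <<'E'
from h import *
a,_=cap('scene','s4');b,_=cap('side','d4');cap('wrist','w4')
o=np.hstack([cv2.resize(a[120:270,200:350],(400,400)),cv2.resize(b[110:240,220:350],(400,400))]);cv2.imwrite('pics/c4.png',o[:,:,::-1])
E
```

```text
t: 2.75
eef_pos: [0.5758, 0.0549, 0.0858]
orientation: [[0.105, 0.995, -0.0], [0.995, -0.105, -0.0], [-0.0, -0.0, -1.0]]
contact_force: [0.1, 0.4, 0.1]
width: 0.0497
finger_force: 0.0
t: 4.15
eef_pos: [0.5702, 0.0007, 0.0859]
orientation: [[0.105, 0.994, 0.0], [0.994, -0.105, 0.0], [0.0, 0.0, -1.0]]
contact_force: [-0.7, 0.5, 0.5]
width: 0.0498
finger_force: 0.0
```

View pics/c4.png

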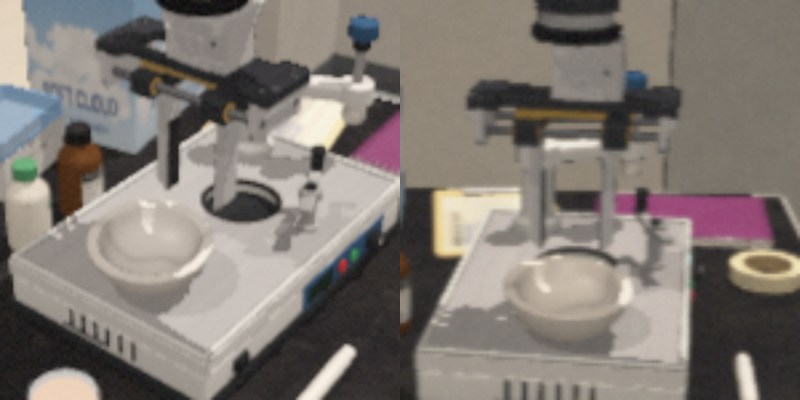

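The picture shows the mortar still parked at about (256,212) and the fingers near the seat, with no force felt. I need to check the calibration consistency.

```bash
python3 - <<'E'
from h import *
S=load('s4');D=load('d4');W=load('w4');W0=load('w0')
for n,X in[('mortar',(.5719,.0735,.115)),('seat',(.563,-.08,.07)),('tcp',(.5702,.0007,.086)),('tcpstart',(.582,.153,.088))]:
    print(n,'scene',proj(S,X),'side',proj(D,X),'wrist4',proj(W,X),'w0',proj(W0,X))
print('mortar tri',tri(load('s0'),(257,207),load('d0'),(274,204)),tri(S,(256,207),D,(275,204)))
print('seat tri',tri(load('s0'),(290,196),load('d0'),(282,191)))
print('wrist cam',-W['R'].T@W['t'], env.get_state()['eef_pos'])
for f in('w2','w3','w4'): w=load(f);print(f,-w['R'].T@w['t'])
ims=[cv2.imread('pics/%s.png'%f) for f in('w3','w4')]
cv2.imwrite('pics/c5.png',np.hstack([cv2.resize(i,(400,300)) for i in ims]))
E
```

```text
mortar scene [255.6 208.1] side [274.5 201.2] wrist4 [243.6 112.9] w0 [282.  104.1]
seat scene [290.4 194.6] side [277.4 194.3] wrist4 [255.7 306. ] w0 [266.4 253.1]
tcp scene [272.4 203.5] side [275.  200.2] wrist4 [254.3 218.8] w0 [275.7 183.1]
tcpstart scene [231.9 234.6] side [269.9 224.8] wrist4 [246.8 -40.7] w0 [ 2.943e+02 -2.000e-01]
mortar tri (array([0.5749, 0.0615, 0.1053]), np.float64(0.0077)) (array([0.5728, 0.0687, 0.1094]), np.float64(0.0094))
seat tri (array([ 0.5491, -0.0487,  0.0913]), np.float64(0.0054))
wrist cam [0.57789702 0.08493665 0.29795743] [0.57020594 0.0010225  0.08586078]
w2 [0.5894053  0.23715933 0.30003246]
w3 [0.58355065 0.13893444 0.2979407 ]
w4 [0.57789702 0.08493665 0.29795743]
```

View pics/c5.png

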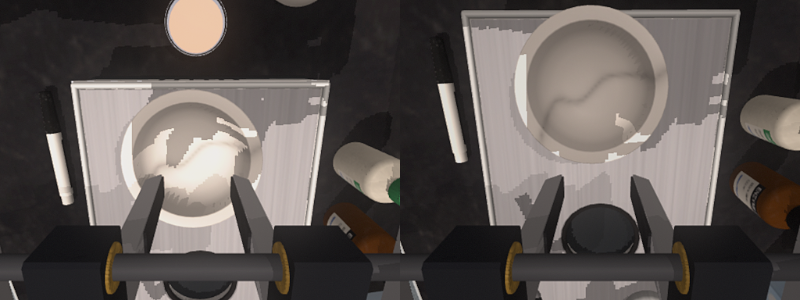

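In both wrist views the fingertips pass above the bowl without touching it, so the real tips are higher than the reported TCP. I'll triangulate the tips.

```bash
python3 - <<'E'
from h import *
S=load('s4');D=load('d4');W=load('w4')
print('mid',tri(S,(273.5,194),D,(275,191)),'R',tri(S,(284,198),D,(286.6,192)),'L',tri(S,(263,190.5),D,(264,191)))
# wrist tip pixels (full scale)
for p in[(550-400,177),(645-400,177)]:
    q=(p[0]*1.28,p[1]*1.28);print(q,[plane(W,*q,z) for z in(.086,.10,.12)])
print('W-side', tri(W,(150*1.28,178*1.28),D,(286.6,192)),tri(W,(245*1.28,178*1.28),D,(264,191)))
print(np.round(env.get_state()['joint_pos'],2))
E
```

```text
mid (array([ 0.5708, -0.0044,  0.1112]), np.float64(0.0004)) R (array([ 0.5395, -0.0011,  0.1114]), np.float64(0.0019)) L (array([ 0.6011, -0.0049,  0.1104]), np.float64(0.0003))
(192.0, 226.56) [array([ 5.27e-01, -5.00e-04,  8.60e-02]), array([0.5304, 0.0052, 0.1   ]), array([0.5352, 0.0132, 0.12  ])]
(313.6, 226.56) [array([ 0.6102, -0.0093,  0.086 ]), array([ 0.608 , -0.0031,  0.1   ]), array([0.605 , 0.0058, 0.12  ])]
W-side (array([0.5369, 0.0114, 0.1164]), np.float64(0.0053)) (array([0.6034, 0.0026, 0.114 ]), np.float64(0.0049))
[-3.58 24.59 89.33  0.   66.08  2.41]
```

```bash
python3 -m handwheel '[{"x":0,"y":0,"z":-40,"turn":0,"grip":0.53},{"x":0,"y":-2,"z":0,"turn":0,"grip":0.53},{"x":50,"y":-3,"z":0,"turn":0,"grip":0.53},{"x":50,"y":0,"z":0,"turn":0,"grip":0.53},{"x":50,"y":0,"z":0,"turn":0,"grip":0.53},{"x":0,"y":0,"z":0,"turn":0,"grip":0.53},{"x":0,"y":0,"z":35,"turn":0,"grip":0.53},{"x":0,"y":0,"z":30,"turn":0,"grip":0.53},{"x":0,"y":0,"z":0,"turn":0,"grip":0.53},{"x":0,"y":0,"z":0,"turn":0,"grip":0.53}]'
python3 -m handwheel '[{"x":-5,"y":0,"z":0,"turn":0,"grip":0.53},{"x":-5,"y":0,"z":0,"turn":0,"grip":0.53},{"x":-5,"y":0,"z":0,"turn":0,"grip":0.53},{"x":-5,"y":0,"z":0,"turn":0,"grip":0.53},{"x":-5,"y":0,"z":0,"turn":0,"grip":0.53},{"x":-5,"y":0,"z":0,"turn":0,"grip":0.53},{"x":-5,"y":0,"z":0,"turn":0,"grip":0.53},{"x":-5,"y":0,"z":0,"turn":0,"grip":0.53},{"x":-5,"y":0,"z":0,"turn":0,"grip":0.53},{"x":0,"y":0,"z":0,"turn":0,"grip":0.53}]'
cat >> h.py <<'E'
def rim(f,lo=(0,0,0)):
    pass
E
python3 - <<'E'
from h import *
w,c=cap('wrist','w6')
# did the mortar move? compare with old scene
a,_=cap('scene','s6');o=cv2.imread('pics/s4.png')[:,:,::-1]
d=cv2.absdiff(a,o).max(2)
print('mortar-left diff', d[195:232,232:262].mean(), 'rest', d[250:300,100:200].mean())
E
```

```text
t: 5.55
eef_pos: [0.5814, 0.1502, 0.062]
orientation: [[0.105, 0.994, 0.001], [0.994, -0.105, 0.0], [0.0, 0.001, -1.0]]
contact_force: [0.7, -0.9, -0.8]
width: 0.0494
finger_force: 0.0
t: 6.8
eef_pos: [0.5762, 0.1054, 0.0608]
orientation: [[0.105, 0.994, -0.0], [0.994, -0.105, -0.0], [-0.0, -0.0, -1.0]]
contact_force: [0.2, -0.5, 0.4]
width: 0.0499
finger_force: 0.1
mortar-left diff 50.11171171171171 rest 9.1408
```

```bash
cat >> h.py <<'E'
def shift(f0,f1,box,pad=45):
    x0,y0,x1,y1=box;a=cv2.imread(f'pics/{f0}.png');b=cv2.imread(f'pics/{f1}.png')
    r=cv2.matchTemplate(b[y0-pad:y1+pad,x0-pad:x1+pad],a[y0:y1,x0:x1],cv2.TM_CCOEFF_NORMED)
    _,s,_,p=cv2.minMaxLoc(r);return p[0]-pad,p[1]-pad,round(s,2)
E
python3 - <<'E'
from h import *
cap('side','d6')
print(shift('s4','s6',(258,208,286,236)),shift('d4','d6',(250,200,298,224)))
S=load('s6');D=load('d6')
for y in(.0735,.048,.02):print(y,proj(S,(.57,y,.1)),proj(D,(.57,y,.1)))
E
```

```text
(5, -4, 0.8) (1, -3, 0.78)
0.0735 [256.3 213.7] [275.1 206.5]
0.048 [262.2 208.3] [275.2 202.5]
0.02 [268.4 202.6] [275.2 198.3]
```

The mortar is now sliding with the fingers (about 23 mm so far). I'll continue.

```bash
python3 -m handwheel '[{"x":-8,"y":1,"z":0,"turn":0,"grip":0.53},{"x":-8,"y":1,"z":0,"turn":0,"grip":0.53},{"x":-8,"y":1,"z":0,"turn":0,"grip":0.53},{"x":-8,"y":1,"z":0,"turn":0,"grip":0.53},{"x":-8,"y":1,"z":0,"turn":0,"grip":0.53},{"x":-8,"y":1,"z":0,"turn":0,"grip":0.53},{"x":-8,"y":0,"z":0,"turn":0,"grip":0.53},{"x":-8,"y":0,"z":0,"turn":0,"grip":0.53},{"x":-6,"y":0,"z":0,"turn":0,"grip":0.53},{"x":-6,"y":0,"z":0,"turn":0,"grip":0.53}]'
python3 - <<'E'
from h import *
cap('scene','s7');cap('side','d7');cap('wrist','w7')
print(shift('s4','s7',(258,208,286,236),60),shift('d4','d7',(250,200,298,224)))
E
python3 -m handwheel '[{"x":-6,"y":0,"z":0,"turn":0,"grip":0.53},{"x":-6,"y":0,"z":0,"turn":0,"grip":0.53},{"x":-6,"y":0,"z":0,"turn":0,"grip":0.53},{"x":-5,"y":0,"z":0,"turn":0,"grip":0.53},{"x":-5,"y":0,"z":0,"turn":0,"grip":0.53},{"x":-4,"y":0,"z":0,"turn":0,"grip":0.53},{"x":-4,"y":0,"z":0,"turn":0,"grip":0.53},{"x":-4,"y":0,"z":0,"turn":0,"grip":0.53},{"x":-3,"y":0,"z":0,"turn":0,"grip":0.53},{"x":0,"y":0,"z":0,"turn":0,"grip":0.53}]'
python3 - <<'E'
from h import *
cap('scene','s8');cap('side','d8');cap('wrist','w8')
print(shift('s4','s8',(258,208,286,236),60),shift('d4','d8',(250,200,298,224)))
s=env.get_state();d=s['eef_pos']-np.array([.563,-.08,0]);print('rel seat',d[0]*.9945-d[1]*.1045,d[0]*.1045+d[1]*.9945)
E
```

```text
t: 8.2
eef_pos: [0.5742, 0.0293, 0.0609]
orientation: [[0.105, 0.995, 0.0], [0.995, -0.105, 0.0], [0.0, -0.0, -1.0]]
contact_force: [-0.5, 4.7, 1.4]
width: 0.0501
finger_force: 2.6
(-19, 26, 0.61) (-24, 29, 0.72)
t: 9.6
eef_pos: [0.5697, -0.0133, 0.0609]
orientation: [[0.105, 0.994, 0.0], [0.994, -0.105, 0.0], [0.0, 0.0, -1.0]]
contact_force: [0.0, -1.1, -0.5]
width: 0.0494
finger_force: 0.0
(-30, 20, 0.59) (-24, 29, 0.72)
rel seat -0.00029786706365403284 0.06729895157631527
```

```bash
python3 -m handwheel '[{"x":15,"y":0,"z":0,"turn":0,"grip":0.53},{"x":20,"y":0,"z":0,"turn":0,"grip":0.53},{"x":0,"y":0,"z":-50,"turn":0,"grip":0.53},{"x":0,"y":0,"z":-50,"turn":0,"grip":0.53},{"x":0,"y":0,"z":0,"turn":0,"grip":0.53},{"x":0,"y":0,"z":0,"turn":0,"grip":0.53},{"x":0,"y":0,"z":0,"turn":0,"grip":0.53},{"x":0,"y":0,"z":0,"turn":0,"grip":0.53},{"x":0,"y":0,"z":0,"turn":0,"grip":0.53},{"x":0,"y":0,"z":0,"turn":0,"grip":0.53}]'
python3 - <<'E'
from h import *
w,_=cap('wrist','w9');s,_=cap('scene','s9');d,_=cap('side','d9')
o=np.zeros((600,800,3),np.uint8);o[:384,:512]=w
o[:288,512:]=cv2.resize(s[140:260,220:340],(288,288));o[300:588,512:]=cv2.resize(d[130:250,220:340],(288,288))
cv2.imwrite('pics/c9.png',o[:,:,::-1])
E
```

```text
t: 11.0
eef_pos: [0.5733, 0.0216, 0.1607]
orientation: [[0.105, 0.995, -0.0], [0.995, -0.105, -0.0], [-0.0, -0.0, -1.0]]
contact_force: [0.2, 0.1, 0.1]
width: 0.0498
finger_force: 0.0
```

View pics/c9.png

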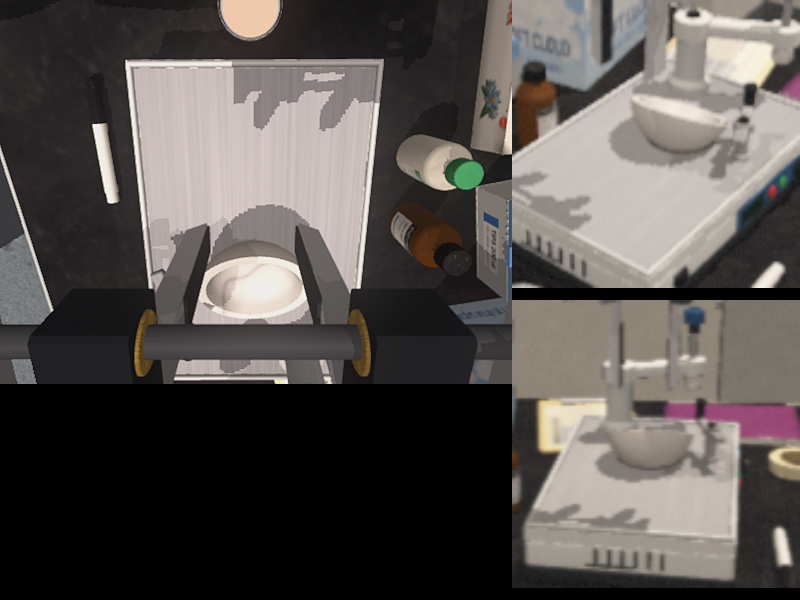

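The large mortar is in the ring but leans forward about 35°, with its +y rim high at (255,243). I'll press that side with both fingertips straddling the axis.

```bash
python3 -m handwheel '[{"x":-32,"y":0,"z":0,"turn":0,"grip":0.53},{"x":-32,"y":0,"z":0,"turn":0,"grip":0.53},{"x":0,"y":0,"z":0,"turn":0,"grip":0.53},{"x":0,"y":0,"z":40,"turn":0,"grip":0.53},{"x":0,"y":0,"z":5,"turn":0,"grip":0.53},{"x":0,"y":0,"z":5,"turn":0,"grip":0.53},{"x":0,"y":0,"z":5,"turn":0,"grip":0.53},{"x":0,"y":0,"z":5,"turn":0,"grip":0.53},{"x":0,"y":0,"z":5,"turn":0,"grip":0.53},{"x":0,"y":0,"z":0,"turn":0,"grip":0.53}]'
python3 -m handwheel '[{"x":0,"y":0,"z":3,"turn":0,"grip":0.53},{"x":0,"y":0,"z":3,"turn":0,"grip":0.53},{"x":0,"y":0,"z":3,"turn":0,"grip":0.53},{"x":0,"y":0,"z":2,"turn":0,"grip":0.53},{"x":0,"y":0,"z":2,"turn":0,"grip":0.53},{"x":0,"y":0,"z":0,"turn":0,"grip":0.53},{"x":0,"y":0,"z":0,"turn":0,"grip":0.53},{"x":0,"y":0,"z":0,"turn":0,"grip":0.53},{"x":0,"y":0,"z":0,"turn":0,"grip":0.53},{"x":0,"y":0,"z":0,"turn":0,"grip":0.53}]'
python3 - <<'E'
from h import *
cap('side','d10');cap('scene','s10')
E
```

```text
t: 12.4
eef_pos: [0.5665, -0.042, 0.0955]
orientation: [[0.105, 0.995, -0.001], [0.995, -0.105, 0.0], [0.0, -0.001, -1.0]]
contact_force: [0.8, -0.5, 0.5]
width: 0.0496
finger_force: 0.0
t: 13.65
eef_pos: [0.5667, -0.042, 0.0828]
orientation: [[0.104, 0.995, 0.0], [0.995, -0.104, -0.0], [0.0, 0.0, -1.0]]
contact_force: [0.2, -0.1, 0.5]
width: 0.0497
finger_force: 0.0
```

```bash
python3 -m handwheel '[{"x":0,"y":0,"z":2,"turn":0,"grip":0.53},{"x":0,"y":0,"z":2,"turn":0,"grip":0.53},{"x":0,"y":0,"z":2,"turn":0,"grip":0.53},{"x":0,"y":0,"z":2,"turn":0,"grip":0.53},{"x":0,"y":0,"z":0,"turn":0,"grip":0.53},{"x":0,"y":0,"z":0,"turn":0,"grip":0.53},{"x":0,"y":0,"z":0,"turn":0,"grip":0.53},{"x":0,"y":0,"z":0,"turn":0,"grip":0.53},{"x":0,"y":0,"z":0,"turn":0,"grip":0.53},{"x":0,"y":0,"z":0,"turn":0,"grip":0.53}]'
python3 - <<'E'
from h import *
w,c=cap('wrist','w11');d,c2=cap('side','d11');s,_=cap('scene','s11')
S=load('s11')
# deck/mortar profile in side picture: bright mortar silhouette vs d9
for f in('s9','s10','s11'):
    im=cv2.imread(f'pics/{f}.png');
    if f!='s9': print(f,np.argwhere(cv2.absdiff(im,p).max(2)[150:215,255:330]>40).shape)
    p=im
print(proj(S,(.563,-.08,.101)),proj(c2,(.563,-.08,.101)),proj(c2,(.5095,-.08,.101)),proj(c2,(.6165,-.08,.101)))
for m in range(0,360,45):
    r=np.radians(m);print(m,proj(S,(.563+.0535*np.cos(r),-.08+.0535*np.sin(r),.101)))
E
```

```text
t: 15.0
eef_pos: [0.5667, -0.042, 0.0748]
orientation: [[0.105, 0.995, -0.0], [0.995, -0.105, 0.0], [0.0, -0.0, -1.0]]
contact_force: [0.4, 0.8, -0.0]
width: 0.0496
finger_force: 0.1
s10 (1155, 2)
s11 (478, 2)
[291.  184.6] [277.7 184.7] [295.8 185. ] [259.6 184.3]
0 [273.1 178.8]
45 [270.8 186.9]
90 [280.7 194.2]
135 [297.2 195.8]
180 [309.8 190.7]
225 [310.8 182.3]
270 [300.5 175.7]
315 [285.3 174.3]
```

```bash
python3 -m handwheel '[{"x":0,"y":0,"z":1,"turn":0,"grip":0.53},{"x":0,"y":0,"z":1,"turn":0,"grip":0.53},{"x":0,"y":0,"z":1,"turn":0,"grip":0.53},{"x":0,"y":0,"z":0,"turn":0,"grip":0.53},{"x":0,"y":0,"z":0,"turn":0,"grip":0.53},{"x":0,"y":0,"z":0,"turn":0,"grip":0.53},{"x":0,"y":0,"z":0,"turn":0,"grip":0.53},{"x":0,"y":0,"z":0,"turn":0,"grip":0.53},{"x":0,"y":0,"z":0,"turn":0,"grip":0.53},{"x":0,"y":0,"z":0,"turn":0,"grip":0.53}]'

```

```text
t: 16.4
eef_pos: [0.5667, -0.042, 0.0718]
orientation: [[0.105, 0.995, -0.0], [0.995, -0.105, 0.0], [0.0, -0.0, -1.0]]
contact_force: [-0.2, 0.2, -0.5]
width: 0.0497
finger_force: 0.0
```

```bash
python3 -m handwheel '[{"x":0,"y":0,"z":1,"turn":0,"grip":0.53},{"x":0,"y":0,"z":1,"turn":0,"grip":0.53},{"x":0,"y":0,"z":0,"turn":0,"grip":0.53},{"x":0,"y":0,"z":0,"turn":0,"grip":0.53},{"x":0,"y":0,"z":-40,"turn":0,"grip":0.53},{"x":40,"y":0,"z":-40,"turn":0,"grip":0.53},{"x":20,"y":0,"z":0,"turn":0,"grip":0.53},{"x":0,"y":0,"z":0,"turn":0,"grip":0.53},{"x":0,"y":0,"z":0,"turn":0,"grip":0.53},{"x":0,"y":0,"z":0,"turn":0,"grip":0.53}]'
python3 - <<'E'
from h import *
w,c=cap('wrist','w12');cap('scene','s12');cap('side','d12')
g=cv2.cvtColor(w,cv2.COLOR_RGB2HSV)
for v in range(200,324,6): print(v,' '.join('%3d'%(w[v,u].mean()) for u in range(195,320,6)))
print(proj(c,(.563,-.08,.101)),proj(c,(.563,-.0265,.101)),proj(c,(.563,-.1335,.101)),proj(c,(.5095,-.08,.101)),proj(c,(.6165,-.08,.101)))
E
```

```text
t: 17.65
eef_pos: [0.5726, 0.0169, 0.1491]
orientation: [[0.105, 0.994, -0.001], [0.994, -0.105, -0.0], [-0.0, -0.001, -1.0]]
contact_force: [0.2, -0.2, -0.2]
width: 0.0499
finger_force: 0.0
200 186 188 188 198 197 196 189 195 196 195 191 194 193 186 189 191 188 182 188 187 188
206 186 187 189 197 197 197 189 196 195 194 191 193 192 186 190 190 187 181 188 187 186
212 186 187 188 195 200 196 189 197 195 195 191 193 192 185 190 191 188 181 188 186 186
218 185 188 187 195 200 192 192 197 204 128 126 129 128 124 126 202 189 182 187 184 183
224 188 155 167 196 178 176 163 127 129 128 128 129 128 126 127 128 127 170 158 184 184
230  97  97  45 176 181 101 107 130 128 128 127 129 129 124 127 127 128  47  98  99  94
236  97  99  46 177 130 108 107 130 128 128 126 129 129 124 126 126 129  50 100  98  98
242  97  79  45 184 110 108 107 109 102  94  89  97 120 126 126 125 129  51  85  98  98
248  96  43  46 107 110 107 127 231 222 222 231 231 231 235 165 126 129  51  46  99  96
254  96  43  42 107 149 224 221 221 211 206 200 212 221 232 231 231 158  48  50  99  96
260  77  42  39 225 221 222 1
[... 308 characters left out ...]
58  44  47  82
284  36  94 189 140 172 192 201 209 229 228 213 230 232 232 231 229 221 193  77  46  43
290  38 235 115 139 168 186 188 195 221 210 229 231 232 233 231 228 219 195 185  49  46
296  38 218 116 133 160 167 163 194 215 227 230 230 232 232 230 225 216 192 180  49  45
302  27 218 105 121 150 143 179 219 224 228 229 230 230 230 228 219 206 180 177  36  43
308  81 231 221 115 134 143 200 218 225 227 228 228 227 224 218 208 190 178 228 179  40
314 192 162 214 140 137 139 183 201 212 219 221 219 214 210 202 187 173 171 229 241  41
320 180 179 199 233 137 127 149 177 188 194 197 198 194 187 177 169 170 233 229 117  36
[254.7 299.1] [248.2 245.6] [260.6 347.4] [196.2 304.4] [313.8 293.7]
```

```bash
python3 -m handwheel '[{"x":0,"y":0,"z":-35,"turn":0,"grip":1},{"x":-40,"y":0,"z":0,"turn":0,"grip":1},{"x":0,"y":0,"z":0,"turn":0,"grip":1},{"x":0,"y":0,"z":0,"turn":0,"grip":1},{"x":0,"y":0,"z":0,"turn":0,"grip":1},{"x":0,"y":0,"z":0,"turn":0,"grip":1},{"x":0,"y":0,"z":0,"turn":0,"grip":1},{"x":0,"y":0,"z":0,"turn":0,"grip":1},{"x":0,"y":0,"z":0,"turn":0,"grip":1},{"x":0,"y":0,"z":0,"turn":0,"grip":1}]'
python3 - <<'E'
from h import *
w,c=cap('wrist','w13');s,_=cap('scene','s13');d,_=cap('side','d13')
o=np.zeros((600,800,3),np.uint8);o[:384,:512]=w
o[:288,512:]=cv2.resize(s[150:222,255:327],(288,288),interpolation=cv2.INTER_CUBIC);o[300:588,512:]=cv2.resize(d[150:222,242:314],(288,288),interpolation=cv2.INTER_CUBIC)
cv2.imwrite('pics/c13.png',o[:,:,::-1])
for n,X in [('seat',(.563,-.08,.07)),('rimc',(.563,-.08,.101))]:print(n,proj(c,X))
E
```

```text
t: 19.05
eef_pos: [0.5688, -0.0221, 0.1849]
orientation: [[0.105, 0.995, 0.0], [0.995, -0.105, 0.0], [0.0, 0.0, -1.0]]
contact_force: [-0.7, 0.3, -0.7]
width: 0.094
finger_force: 0.0
seat [253.9 229.4]
rimc [254.1 242.2]
```

View pics/c13.png

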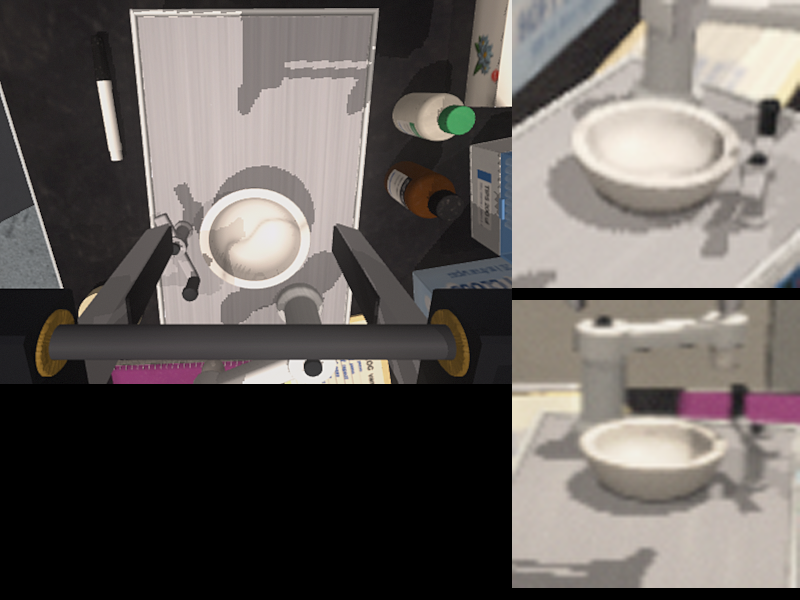

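View: the mortar is in the ring and about level, with its rim ellipse at cols 200–311 and rows 188–290. The black pin top is at (190,290), the clamp pivot is near (180,235), and the marker and bottles are untouched. Next I'll fit the rim circle numerically.

```bash
cat >> h.py <<'E'
from scipy.optimize import least_squares
def rimfit(f,box):
    C=load(f);im=cv2.imread(f'pics/{f}.png');x0,y0,x1,y1=box
    # rim: bright; take outermost strong radial gradient about box centre
    g=cv2.GaussianBlur(im,(3,3),0).min(2).astype(float);cx,cy=(x0+x1)/2,(y0+y1)/2;a,b=(x1-x0)/2,(y1-y0)/2
    P=[]
    for th in np.radians(np.arange(0,360,4)):
        k=np.arange(.88,1.14,.005);u=cx+a*k*np.cos(th);v=cy+b*k*np.sin(th)
        p=cv2.remap(g.astype(np.float32),u.astype(np.float32)[None],v.astype(np.float32)[None],1)[0]
        d=p[:-4]-p[4:];i=d.argmax()
        if d[i]>25:P.append((u[i+2],v[i+2]))
    o=ray(C,0,0)[0];ds=np.array([ray(C,*q)[1] for q in P])
    def res(q):
        n=np.array([q[3],q[4],1.]);n/=np.linalg.norm(n);c=q[:3]
        X=o+ds*(((c-o)@n)/(ds@n))[:,None];return (np.linalg.norm(X-c,axis=1)-.0535)*1000
    r=least_squares(res,[.563,-.08,.101,0,0],loss='soft_l1');return r.x.round(4),len(P),round(float(np.median(abs(r.fun))),2)
E
python3 - <<'E'
from h import *
print(rimfit('w13',(200,188,311,291)))
C=load('w13')
print('pin',plane(C,190.5,290,.134),'pivot',plane(C,181,235,.112),'pred pivot px',proj(C,(.563-.0746,-.08+.0078,.112)))
im=cv2.imread('pics/w13.png');m=(im.max(2)<55).astype(np.uint8);m[:270]=0;m[308:]=0;m[:,:175]=0;m[:,215:]=0
n,l,st,ce=cv2.connectedComponentsWithStats(m);print(st[1:],ce[1:].round(1))
# seat ring from w0 dark ellipse, corners again in w13
print(plane(C,132,11,.074),plane(C,377,11,.074))
E
```

```text
(array([ 0.5635, -0.0779,  0.1022, -0.0113, -0.0172]), 71, 0.2)
pin [ 0.5022 -0.1054  0.134 ] pivot [ 0.4965 -0.0602  0.112 ] pred pivot px [174.6 247.4]
[[183 277  17  24 174]] [[192.1 285.6]]
[0.4788 0.1384 0.074 ] [0.6915 0.1157 0.074 ]
```

```bash
python3 -m handwheel '[{"x":0,"y":-35,"z":0,"turn":0,"grip":0.53},{"x":-46,"y":-35,"z":0,"turn":0,"grip":0.53},{"x":-47,"y":0,"z":0,"turn":0,"grip":0.53},{"x":0,"y":0,"z":0,"turn":0,"grip":0.53},{"x":0,"y":0,"z":0,"turn":0,"grip":0.53},{"x":0,"y":0,"z":45,"turn":0,"grip":0.53},{"x":0,"y":0,"z":35,"turn":0,"grip":0.53},{"x":0,"y":0,"z":13,"turn":0,"grip":0.53},{"x":0,"y":0,"z":0,"turn":0,"grip":0.53},{"x":0,"y":0,"z":0,"turn":0,"grip":0.53}]'
python3 - <<'E'
from h import *
w,c=cap('wrist','w14');cap('scene','s14');cap('side','d14')
d=env.get_state()['eef_pos']-np.array([.4889,-.0702,0]);print('g',(d[0]*.9945-d[1]*.1045)*1e3,(d[0]*.1045+d[1]*.9945)*1e3)
print(shift('s13','s14',(311,172,327,195),12),rimfit('w14',(200,188,311,291)) if 0 else '')
E
```

```text
t: 20.45
eef_pos: [0.4903, -0.1072, 0.0932]
orientation: [[0.104, 0.995, 0.002], [0.995, -0.104, -0.001], [-0.0, 0.002, -1.0]]
contact_force: [0.2, 0.3, -0.1]
width: 0.0501
finger_force: 0.0
g 4.919584502177442 -36.82915275421119
(0, 0, 0.8)
```

```bash
python3 -m handwheel '[{"x":0,"y":-6,"z":0,"turn":0,"grip":0.53},{"x":0,"y":-6,"z":0,"turn":0,"grip":0.53},{"x":-1,"y":-6,"z":0,"turn":0,"grip":0.53},{"x":-1,"y":-6,"z":0,"turn":0,"grip":0.53},{"x":-1,"y":-6,"z":0,"turn":0,"grip":0.53},{"x":1,"y":-6,"z":0,"turn":0,"grip":0.53},{"x":1,"y":-6,"z":0,"turn":0,"grip":0.53},{"x":3,"y":-6,"z":0,"turn":0,"grip":0.53},{"x":4,"y":-6,"z":0,"turn":0,"grip":0.53},{"x":0,"y":0,"z":0,"turn":0,"grip":0.53}]'
python3 - <<'E'
from h import *
cap('wrist','w15');cap('scene','s15');cap('side','d15')
s=env.get_state();d=s['eef_pos']-np.array([.4889,-.0702,0]);print('g',(d[0]*.9945-d[1]*.1045)*1e3,(d[0]*.1045+d[1]*.9945)*1e3,s['contact_force'])
S=load('s15');D=load('d15')
for a in(116,80,60,45,30,0):
    r=np.radians(174+a);X=(.4889+.04*np.cos(r),-.0702+.04*np.sin(r),.127);print(a,proj(S,X),proj(D,X))
for f in('s13','s15','d13','d15'):
    im=cv2.imread(f'pics/{f}.png');m=(im.max(2)<60).astype(np.uint8)
    x0,x1,y0,y1=(300,345,165,205) if f[0]=='s' else (280,335,160,195)
    n,l,st,ce=cv2.connectedComponentsWithStats(m[y0:y1,x0:x1]);print(f,[(tuple((ce[i]+[x0,y0]).round(1)),int(st[i,4])) for i in range(1,n) if st[i,4]>8])
E
```

```text
t: 21.85
eef_pos: [0.4361, -0.0951, 0.0919]
orientation: [[0.104, 0.995, 0.0], [0.995, -0.104, 0.0], [0.0, 0.0, -1.0]]
contact_force: [1.1, 0.8, 0.1]
width: 0.0499
finger_force: 0.5
g -49.84915078841152 -30.79764684486267 [-0.29431401  0.03713111  0.04248945]
116 [318.  177.8] [298.  173.6]
80 [327.3 180.4] [306.3 173.7]
60 [331.  182.9] [310.6 174.5]
45 [332.7 185.1] [313.4 175.3]
30 [333.4 187.4] [315.6 176.4]
0 [331.2 191.6] [317.4 178.8]
s13 [((np.float64(332.7), np.float64(170.8)), 107), ((np.float64(318.8), np.float64(178.9)), 32)]
s15 [((np.float64(334.8), np.float64(176.1)), 110)]
d13 [((np.float64(281.0), np.float64(174.8)), 16), ((np.float64(297.9), np.float64(174.9)), 18), ((np.float64(321.0), np.float64(192.3)), 47)]
d15 [((np.float64(281.1), np.float64(174.6)), 17), ((np.float64(314.0), np.float64(177.3)), 23), ((np.float64(320.9), np.float64(192.4)), 45)]
```

```bash
python3 -m handwheel '[{"x":0,"y":6,"z":0,"turn":0,"grip":0.53},{"x":-19,"y":0,"z":0,"turn":0,"grip":0.53},{"x":0,"y":-24,"z":0,"turn":0,"grip":0.53},{"x":0,"y":0,"z":0,"turn":0,"grip":0.53},{"x":7,"y":0,"z":0,"turn":0,"grip":0.53},{"x":7,"y":0,"z":0,"turn":0,"grip":0.53},{"x":7,"y":0,"z":0,"turn":0,"grip":0.53},{"x":6,"y":-1,"z":0,"turn":0,"grip":0.53},{"x":5,"y":-1,"z":0,"turn":0,"grip":0.53},{"x":0,"y":0,"z":0,"turn":0,"grip":0.53}]'
cat > pin.py <<'E'
from h import *
import sys
k=sys.argv[1];cap('wrist','w'+k);cap('scene','s'+k);cap('side','d'+k)
s=env.get_state();d=s['eef_pos']-np.array([.4889,-.0702,0]);print('g',(d[0]*.9945-d[1]*.1045)*1e3,(d[0]*.1045+d[1]*.9945)*1e3,s['contact_force'])
for f in('s'+k,'d'+k):
    im=cv2.imread(f'pics/{f}.png');m=(im.max(2)<60).astype(np.uint8)
    x0,x1,y0,y1=(300,345,165,205) if f[0]=='s' else (285,335,160,195)
    n,l,st,ce=cv2.connectedComponentsWithStats(m[y0:y1,x0:x1]);print(f,[(tuple((ce[i]+[x0,y0]).round(1).tolist()),int(st[i,4])) for i in range(1,n) if st[i,4]>8])
E
python3 pin.py 16
```

```text
t: 23.25
eef_pos: [0.418, -0.0803, 0.0919]
orientation: [[0.104, 0.995, 0.0], [0.995, -0.104, 0.0], [0.0, 0.0, -1.0]]
contact_force: [-0.1, 0.0, -0.3]
width: 0.0496
finger_force: 0.0
g -69.48602584133683 -17.81032233227508 [ 0.19632598 -0.23490121 -0.60054013]
s16 [((338.6, 176.5), 63), ((329.1, 172.9), 53), ((331.1, 193.0), 39)]
d16 [((316.8, 180.1), 20), ((321.1, 192.4), 46)]
```

```bash
python3 -m handwheel '[{"x":2,"y":0,"z":0,"turn":0,"grip":0.53},{"x":2,"y":0,"z":0,"turn":0,"grip":0.53},{"x":1,"y":0,"z":0,"turn":0,"grip":0.53},{"x":1,"y":0,"z":0,"turn":0,"grip":0.53},{"x":0,"y":0,"z":0,"turn":0,"grip":0.53},{"x":0,"y":0,"z":0,"turn":0,"grip":0.53},{"x":0,"y":0,"z":0,"turn":0,"grip":0.53},{"x":0,"y":0,"z":0,"turn":0,"grip":0.53},{"x":0,"y":0,"z":0,"turn":0,"grip":0.53},{"x":0,"y":0,"z":0,"turn":0,"grip":0.53}]'
python3 pin.py 17
```

```text
t: 24.65
eef_pos: [0.4182, -0.0781, 0.0921]
orientation: [[0.106, 0.994, -0.0], [0.994, -0.106, -0.006], [-0.006, 0.0, -1.0]]
contact_force: [-6.0, -30.7, -0.0]
width: 0.0498
finger_force: 15.2
g -69.52052883928613 -15.201481006949424 [ -5.51787664 -30.5574589   -0.28057779]
s17 [((335.5, 182.3), 102), ((328.7, 173.2), 51)]
d17 [((316.9, 180.2), 21), ((321.2, 192.4), 45)]
```

```bash
python3 -m handwheel '[{"x":-15,"y":0,"z":0,"turn":0,"grip":0.53},{"x":0,"y":0,"z":-45,"turn":0,"grip":0.53},{"x":0,"y":0,"z":-45,"turn":0,"grip":0.53},{"x":0,"y":0,"z":-40,"turn":-10.5,"grip":0.53},{"x":0,"y":0,"z":0,"turn":-10.5,"grip":0.53},{"x":0,"y":0,"z":0,"turn":-10.5,"grip":0.53},{"x":0,"y":0,"z":0,"turn":-10.5,"grip":0.53},{"x":0,"y":0,"z":0,"turn":-10.5,"grip":0.53},{"x":0,"y":0,"z":0,"turn":-10.5,"grip":0.53},{"x":0,"y":0,"z":0,"turn":-10,"grip":0.53}]'
python3 - <<'E'
from h import *
cap('scene','s18');cap('side','d18')
S=load('s18');D=load('d18')
for f in('s18','d18'):
    im=cv2.imread(f'pics/{f}.png');h=cv2.cvtColor(im,cv2.COLOR_BGR2HSV);m=cv2.inRange(h,(100,120,40),(125,255,200))
    n,l,st,ce=cv2.connectedComponentsWithStats(m);print(f,[(st[i].tolist(),ce[i].round(1).tolist()) for i in range(1,n) if st[i,4]>25 and 280<ce[i][0]<350])
s=env.get_state();R=np.array(s['orientation']);print(s['eef_pos'],R.round(3).tolist())
col=np.array([.6038,-.1727])
for f,C,b in(('s',S,(336.2,130.6)),('d',D,(295.5,136.4))):
    for a in(198,202,206):
        r=np.radians(a);print(f,a,proj(C,(*(col+.103*np.array([np.cos(r),np.sin(r)])),.214)))
k=np.array([.508,-.212,s['eef_pos'][2]]);print('tool delta',R.T@(k-s['eef_pos'])*1e3)
E
```

```text
t: 26.05
eef_pos: [0.4169, -0.0896, 0.2218]
orientation: [[-0.923, 0.385, 0.0], [0.385, 0.923, 0.0], [0.0, 0.0, -1.0]]
contact_force: [-1.0, -0.5, -0.7]
width: 0.0498
finger_force: 0.0
s18 [([331, 126, 11, 10, 86], [336.2, 130.7]), ([328, 208, 9, 9, 26], [333.4, 212.4])]
d18 [([293, 134, 6, 7, 35], [295.5, 136.5])]
[ 0.41689213 -0.08962631  0.22182709] [[-0.921, 0.389, 0.0], [0.389, 0.921, 0.0], [0.0, 0.0, -1.0]]
s 198 [336.  132.2]
s 202 [336.1 131.1]
s 206 [336.  129.9]
d 198 [296.6 137.3]
d 202 [295.7 136.7]
d 206 [294.7 136.2]
tool delta [-1.31507789e+02 -7.73412229e+01 -3.42494147e-02]
```

```bash
python3 -m handwheel '[{"x":-45,"y":-26,"z":0,"turn":0,"grip":0.53},{"x":-44,"y":-26,"z":0,"turn":0,"grip":0.53},{"x":-44,"y":-26,"z":0,"turn":0,"grip":0.53},{"x":0,"y":0,"z":0,"turn":0,"grip":0.53},{"x":0,"y":0,"z":0,"turn":0,"grip":0.53},{"x":0,"y":0,"z":25,"turn":0,"grip":0.53},{"x":0,"y":0,"z":25,"turn":0,"grip":0.53},{"x":0,"y":0,"z":23,"turn":0,"grip":0.53},{"x":0,"y":0,"z":0,"turn":0,"grip":0.53},{"x":0,"y":0,"z":0,"turn":0,"grip":0.53}]'
python3 - <<'E'
from h import *
cap('scene','s19');cap('side','d19')
for f in('s19','d19'):
    im=cv2.imread(f'pics/{f}.png');h=cv2.cvtColor(im,cv2.COLOR_BGR2HSV);m=cv2.inRange(h,(100,120,40),(125,255,200))
    n,l,st,ce=cv2.connectedComponentsWithStats(m);print(f,[(st[i].tolist(),ce[i].round(1).tolist()) for i in range(1,n) if st[i,4]>8 and 280<ce[i][0]<350])
s=env.get_state();p=s['eef_pos'];R=np.array(s['orientation']);print(p)
col=np.array([.6038,-.1727]);last=p[:2]
for a in list(range(195,105,-8))+[113]:
    r=np.radians(a);k=col+.103*np.array([np.cos(r),np.sin(r)]);t=k+np.array([np.sin(r),-np.cos(r)])*.010
    d=R.T@np.append(t-last,0)*1e3;print(a,d[:2].round(1));last=t
E
```

```text
t: 27.4
eef_pos: [0.5091, -0.2131, 0.1503]
orientation: [[-0.92, 0.391, 0.002], [0.391, 0.92, -0.001], [-0.002, -0.0, -1.0]]
contact_force: [-0.7, -0.1, -0.0]
width: 0.0497
finger_force: 0.0
s19 [([333, 126, 9, 10, 69], [337.1, 130.8]), ([328, 208, 10, 9, 24], [333.3, 212.2]), ([315, 221, 8, 9, 11], [318.2, 225.2])]
d19 [([297, 134, 3, 7, 14], [297.6, 136.7])]
[ 0.50924225 -0.21331051  0.15019707]
195 [16.2 18.8]
187 [ 6.9 12.7]
179 [ 5.  13.5]
171 [ 3.1 14.1]
163 [ 1.1 14.4]
155 [-0.9 14.4]
147 [-2.9 14.1]
139 [-4.8 13.6]
131 [-6.7 12.8]
123 [-8.4 11.7]
115 [-9.9 10.5]
107 [-11.3   9. ]
113 [ 8.6 -6.6]
```

```bash
python3 -m handwheel '[{"x":0,"y":9,"z":0,"turn":0,"grip":0.53},{"x":9.5,"y":11,"z":0,"turn":0,"grip":0.53},{"x":8,"y":12,"z":0,"turn":0,"grip":0.53},{"x":6.5,"y":13,"z":0,"turn":0,"grip":0.53},{"x":4.5,"y":13.5,"z":0,"turn":0,"grip":0.53},{"x":2.5,"y":14,"z":0,"turn":0,"grip":0.53},{"x":0.5,"y":14.5,"z":0,"turn":0,"grip":0.53},{"x":-1.5,"y":14.5,"z":0,"turn":0,"grip":0.53},{"x":-3.5,"y":14,"z":0,"turn":0,"grip":0.53},{"x":0,"y":0,"z":0,"turn":0,"grip":0.53}]'
cat > knob.py <<'E'
from h import *
import sys
k=sys.argv[1];P={}
for n in('scene','side'):
    im,C=cap(n,n[0]+'k'+k);h=cv2.cvtColor(im,cv2.COLOR_RGB2HSV);m=cv2.inRange(h,(100,120,40),(125,255,200));m[190:]=0;m[:,:240]=0
    N,l,st,ce=cv2.connectedComponentsWithStats(m);L=[(st[i].tolist(),ce[i].round(1).tolist()) for i in range(1,N) if st[i,4]>8];print(n,L)
    if L:P[n]=(C,max(L,key=lambda q:q[0][4])[1])
if len(P)==2:print(tri(*P['scene'],*P['side']))
s=env.get_state();p=s['eef_pos'];R=np.array(s['orientation']);d=p[:2]-np.array([.6038,-.1727]);print(p,s['contact_force'],'tool ang',np.degrees(np.arctan2(d[1],d[0])),np.hypot(*d))
f=np.array([.5635,-.078]);print('seat in tool',(R.T@np.append(f-p[:2],0)*1e3).round(1))
E
python3 knob.py 20
```

```text
t: 28.75
eef_pos: [0.5303, -0.0958, 0.1487]
orientation: [[-0.921, 0.39, 0.0], [0.39, 0.921, 0.0], [-0.0, 0.0, -1.0]]
contact_force: [0.3, 0.1, -0.2]
width: 0.05
finger_force: 0.0
scene [([305, 139, 12, 11, 95], [310.6, 143.7])]
side [([292, 142, 3, 7, 18], [292.8, 145.1])]
(array([ 0.5233, -0.0923,  0.2202]), np.float64(0.0035))
[ 0.52971903 -0.09666327  0.14874106] [-0.29196392  0.16863877  0.73196463] tool ang 134.2535845724787 0.10615825043699159
seat in tool [-23.8  30.4   0. ]
```

```bash
python3 -m handwheel '[{"x":-5,"y":11,"z":0,"turn":0,"grip":0.53},{"x":-7,"y":11,"z":0,"turn":0,"grip":0.53},{"x":-7,"y":9,"z":0,"turn":0,"grip":0.53},{"x":-5,"y":6,"z":0,"turn":0,"grip":0.53},{"x":0,"y":2,"z":0,"turn":0,"grip":0.53},{"x":0,"y":0,"z":0,"turn":0,"grip":0.53},{"x":0,"y":0,"z":0,"turn":0,"grip":0.53},{"x":0,"y":0,"z":0,"turn":0,"grip":0.53},{"x":0,"y":0,"z":0,"turn":0,"grip":0.53},{"x":0,"y":0,"z":0,"turn":0,"grip":0.53}]'
python3 knob.py 21
```

```text
t: 30.1
eef_pos: [0.5669, -0.0702, 0.1489]
orientation: [[-0.92, 0.391, 0.0], [0.391, 0.92, 0.0], [-0.0, 0.0, -1.0]]
contact_force: [-0.8, 0.4, 0.1]
width: 0.0497
finger_force: 0.0
scene [([288, 139, 12, 11, 95], [293.3, 143.9])]
side [([278, 144, 5, 8, 25], [279.8, 147.0])]
(array([ 0.5602, -0.0746,  0.2181]), np.float64(0.0019))
[ 0.56689107 -0.07015296  0.14884948] [0.22571826 0.44746541 0.14859651] tool ang 109.79491740762664 0.10898699388334394
seat in tool [ 0.1 -8.5  0. ]
```

```bash
python3 -m handwheel '[{"x":-1,"y":1,"z":0,"turn":0,"grip":0.53},{"x":-1,"y":1,"z":0,"turn":0,"grip":0.53},{"x":0,"y":1,"z":0,"turn":0,"grip":0.53},{"x":0,"y":1,"z":0,"turn":0,"grip":0.53},{"x":0,"y":0,"z":0,"turn":0,"grip":0.53},{"x":0,"y":0,"z":0,"turn":0,"grip":0.53},{"x":0,"y":0,"z":0,"turn":0,"grip":0.53},{"x":0,"y":0,"z":0,"turn":0,"grip":0.53},{"x":0,"y":0,"z":0,"turn":0,"grip":0.53},{"x":0,"y":0,"z":0,"turn":0,"grip":0.53}]'
python3 knob.py 22
```

```text
t: 31.45
eef_pos: [0.5684, -0.0697, 0.1482]
orientation: [[-0.92, 0.392, -0.005], [0.392, 0.92, -0.003], [0.003, -0.005, -1.0]]
contact_force: [-15.1, -16.2, 0.6]
width: 0.0495
finger_force: 10.4
scene [([288, 140, 11, 10, 93], [293.1, 144.1])]
side [([278, 144, 4, 8, 29], [279.4, 147.2])]
(array([ 0.5613, -0.0756,  0.2171]), np.float64(0.0016))
[ 0.56837204 -0.06968989  0.14816562] [-14.80133702 -16.25029393   1.01130742] tool ang 108.97947741280746 0.10893219229128141
seat in tool [ 1.2 -9.6  0.1]
```

```bash
python3 -m handwheel '[{"x":1,"y":-5,"z":0,"turn":0,"grip":0.53},{"x":0,"y":0,"z":-35,"turn":0,"grip":0.53},{"x":0,"y":0,"z":-35,"turn":0,"grip":0.53},{"x":0,"y":0,"z":0,"turn":0,"grip":0.53},{"x":0,"y":26,"z":0,"turn":0,"grip":0.53},{"x":0,"y":0,"z":0,"turn":0,"grip":0.53},{"x":0,"y":0,"z":10,"turn":0,"grip":0.53},{"x":0,"y":0,"z":5,"turn":0,"grip":0.53},{"x":0,"y":0,"z":5,"turn":0,"grip":0.53},{"x":0,"y":0,"z":5,"turn":0,"grip":0.53}]'
python3 knob.py 23
python3 -m handwheel '[{"x":0,"y":0,"z":5,"turn":0,"grip":0.53},{"x":0,"y":0,"z":5,"turn":0,"grip":0.53},{"x":0,"y":0,"z":5,"turn":0,"grip":0.53},{"x":0,"y":0,"z":3,"turn":0,"grip":0.53},{"x":0,"y":0,"z":2,"turn":0,"grip":0.53},{"x":0,"y":0,"z":0,"turn":0,"grip":0.53},{"x":0,"y":0,"z":0,"turn":0,"grip":0.53},{"x":0,"y":0,"z":0,"turn":0,"grip":0.53},{"x":0,"y":0,"z":0,"turn":0,"grip":0.53},{"x":0,"y":0,"z":0,"turn":0,"grip":0.53}]'
python3 knob.py 24
```

```text
t: 32.8
eef_pos: [0.5775, -0.0478, 0.1935]
orientation: [[-0.92, 0.391, -0.0], [0.391, 0.92, 0.0], [0.0, -0.0, -1.0]]
contact_force: [0.4, -0.4, 0.5]
width: 0.0496
finger_force: 0.0
scene [([287, 141, 12, 9, 69], [293.0, 145.1])]
side [([274, 146, 8, 6, 39], [277.9, 148.2])]
(array([ 0.565 , -0.0824,  0.2115]), np.float64(0.0001))
[ 0.57737195 -0.04762025  0.19322502] [-0.31218018  0.30214928  0.42811618] tool ang 101.93053019003122 0.12784125618896683
seat in tool [  0.9 -33.4   0. ]
t: 34.15
eef_pos: [0.5776, -0.0475, 0.1739]
orientation: [[-0.921, 0.391, -0.0], [0.391, 0.921, 0.0], [0.0, 0.0, -1.0]]
contact_force: [-0.1, 0.4, -0.3]
width: 0.0495
finger_force: 0.0
scene [([287, 147, 11, 11, 67], [292.5, 152.6])]
side [([274, 152, 8, 6, 37], [277.5, 154.4])]
(array([ 0.5653, -0.082 ,  0.1924]), np.float64(0.0018))
[ 0.57761136 -0.04751931  0.17386079] [ 0.75193382 -0.10258326  0.43304254] tool ang 101.81623946020531 0.12789077840595867
seat in tool [  1.1 -33.6  -0. ]
```

```bash
python3 -m handwheel '[{"x":0,"y":0,"z":3,"turn":0,"grip":0.53},{"x":0,"y":0,"z":2,"turn":0,"grip":0.53},{"x":0,"y":0,"z":2,"turn":0,"grip":0.53},{"x":0,"y":0,"z":1,"turn":0,"grip":0.53},{"x":0,"y":0,"z":1,"turn":0,"grip":0.53},{"x":0,"y":0,"z":0,"turn":0,"grip":0.53},{"x":0,"y":0,"z":0,"turn":0,"grip":0.53},{"x":0,"y":0,"z":0,"turn":0,"grip":0.53},{"x":0,"y":0,"z":0,"turn":0,"grip":0.53},{"x":0,"y":0,"z":0,"turn":0,"grip":0.53}]'
python3 knob.py 25
```

```text
t: 35.5
eef_pos: [0.5776, -0.0475, 0.1649]
orientation: [[-0.921, 0.391, -0.0], [0.391, 0.921, -0.0], [0.0, -0.0, -1.0]]
contact_force: [0.3, -0.7, 0.9]
width: 0.05
finger_force: 0.0
scene [([287, 152, 11, 9, 64], [292.2, 155.7])]
side [([274, 155, 8, 6, 39], [277.5, 157.5])]
(array([ 0.5653, -0.0815,  0.1837]), np.float64(0.001))
[ 0.57759074 -0.04753099  0.16483869] [-0.17834638 -0.08539317 -0.15661153] tool ang 101.82635281941089 0.12788356871845274
seat in tool [  1.1 -33.6   0. ]
```

```bash
python3 -m handwheel '[{"x":0,"y":0,"z":1,"turn":0,"grip":0.53},{"x":0,"y":0,"z":1,"turn":0,"grip":0.53},{"x":0,"y":0,"z":0.5,"turn":0,"grip":0.53},{"x":0,"y":0,"z":0.5,"turn":0,"grip":0.53},{"x":0,"y":0,"z":0,"turn":0,"grip":0.53},{"x":0,"y":0,"z":0,"turn":0,"grip":0.53},{"x":0,"y":0,"z":0,"turn":0,"grip":0.53},{"x":0,"y":0,"z":0,"turn":0,"grip":0.53},{"x":0,"y":0,"z":0,"turn":0,"grip":0.53},{"x":0,"y":0,"z":0,"turn":0,"grip":0.53}]'
python3 knob.py 26
```

```text
t: 36.85
eef_pos: [0.5776, -0.0475, 0.1618]
orientation: [[-0.92, 0.391, -0.0], [0.391, 0.92, 0.0], [0.0, -0.0, -1.0]]
contact_force: [-0.3, 0.1, 0.3]
width: 0.0494
finger_force: 0.0
scene [([287, 152, 11, 10, 62], [292.5, 156.7])]
side [([274, 156, 8, 6, 36], [277.6, 158.4])]
(array([ 0.5649, -0.0826,  0.1806]), np.float64(0.0011))
[ 0.57759989 -0.04750669  0.16183424] [ 0.53457094  0.44268807 -0.37892949] tool ang 101.82010958592683 0.12790547272981215
seat in tool [  1.1 -33.6  -0. ]
```

```bash
python3 -m handwheel '[{"x":0,"y":0,"z":0.5,"turn":0,"grip":0.53},{"x":0,"y":0,"z":0.5,"turn":0,"grip":0.53},{"x":0,"y":0,"z":0.5,"turn":0,"grip":0.53},{"x":0,"y":0,"z":0.5,"turn":0,"grip":0.53},{"x":0,"y":0,"z":0,"turn":0,"grip":0.53},{"x":0,"y":0,"z":0,"turn":0,"grip":0.53},{"x":0,"y":0,"z":0,"turn":0,"grip":0.53},{"x":0,"y":0,"z":0,"turn":0,"grip":0.53},{"x":0,"y":0,"z":0,"turn":0,"grip":0.53},{"x":0,"y":0,"z":0,"turn":0,"grip":0.53}]'
python3 knob.py 27
```

```text
t: 38.2
eef_pos: [0.5776, -0.0475, 0.1598]
orientation: [[-0.921, 0.391, -0.0], [0.391, 0.921, 0.0], [0.0, -0.0, -1.0]]
contact_force: [0.1, 0.2, 0.3]
width: 0.05
finger_force: 0.0
scene [([287, 153, 11, 9, 60], [292.5, 157.4])]
side [([274, 156, 8, 7, 37], [277.5, 159.1])]
(array([ 0.5651, -0.0833,  0.1783]), np.float64(0.0011))
[ 0.5775957  -0.04753405  0.15983069] [ 0.04765797 -0.81996901 -0.35860733] tool ang 101.82446049003111 0.12787955666950346
seat in tool [  1.1 -33.6  -0. ]
```

```bash
python3 -m handwheel '[{"x":0,"y":0,"z":0.5,"turn":0,"grip":0.53},{"x":0,"y":0,"z":0.5,"turn":0,"grip":0.53},{"x":0,"y":0,"z":0.5,"turn":0,"grip":0.53},{"x":0,"y":0,"z":0,"turn":0,"grip":0.53},{"x":0,"y":0,"z":0,"turn":0,"grip":0.53},{"x":0,"y":0,"z":0,"turn":0,"grip":0.53},{"x":0,"y":0,"z":0,"turn":0,"grip":0.53},{"x":0,"y":0,"z":0,"turn":0,"grip":0.53},{"x":0,"y":0,"z":0,"turn":0,"grip":0.53},{"x":0,"y":0,"z":0,"turn":0,"grip":0.53}]'
python3 knob.py 28
```

```text
t: 39.55
eef_pos: [0.5776, -0.0475, 0.1583]
orientation: [[-0.921, 0.391, 0.0], [0.391, 0.921, -0.0], [-0.0, -0.0, -1.0]]
contact_force: [0.5, -0.0, -0.2]
width: 0.0495
finger_force: 0.0
scene [([287, 154, 11, 9, 62], [292.5, 158.1])]
side [([274, 157, 8, 7, 36], [277.5, 159.7])]
(array([ 0.565 , -0.0834,  0.1764]), np.float64(0.0012))
[ 0.57757985 -0.04754617  0.15833187] [-0.74816024 -0.22828546  1.18540871] tool ang 101.8325223039206 0.12787093654106704
seat in tool [  1.1 -33.5   0. ]
```

```bash
python3 -m handwheel '[{"x":0,"y":0,"z":0.5,"turn":0,"grip":0.53},{"x":0,"y":0,"z":0.5,"turn":0,"grip":0.53},{"x":0,"y":0,"z":0.5,"turn":0,"grip":0.53},{"x":0,"y":0,"z":0,"turn":0,"grip":0.53},{"x":0,"y":0,"z":0,"turn":0,"grip":0.53},{"x":0,"y":0,"z":0,"turn":0,"grip":0.53},{"x":0,"y":0,"z":0,"turn":0,"grip":0.53},{"x":0,"y":0,"z":0,"turn":0,"grip":0.53},{"x":0,"y":0,"z":0,"turn":0,"grip":0.53},{"x":0,"y":0,"z":0,"turn":0,"grip":0.53}]'
python3 knob.py 29
```

```text
t: 40.9
eef_pos: [0.5777, -0.0476, 0.1575]
orientation: [[-0.921, 0.391, 0.001], [0.391, 0.921, -0.0], [-0.001, 0.0, -1.0]]
contact_force: [-2.3, 2.1, 6.8]
width: 0.0497
finger_force: 3.3
scene [([287, 154, 11, 9, 60], [292.6, 158.4])]
side [([274, 158, 8, 6, 35], [277.4, 160.2])]
(array([ 0.5653, -0.0848,  0.1746]), np.float64(0.0008))
[ 0.57773956 -0.04756795  0.15750943] [-1.62175737  0.05689961  5.68489593] tool ang 101.76445565709699 0.12781696668898282
seat in tool [  1.2 -33.6  -0. ]
```

The vertical force has risen to 6.8 N, so the pestle is on the bowl floor. I'll retreat and check.

```bash
python3 -m handwheel '[{"x":0,"y":0,"z":-20,"turn":0,"grip":0.53},{"x":0,"y":0,"z":-40,"turn":0,"grip":0.53},{"x":0,"y":50,"z":-40,"turn":0,"grip":0.53},{"x":0,"y":50,"z":0,"turn":0,"grip":0.53},{"x":0,"y":50,"z":0,"turn":0,"grip":0.53},{"x":0,"y":0,"z":0,"turn":0,"grip":0.53},{"x":0,"y":0,"z":0,"turn":0,"grip":0.53},{"x":0,"y":0,"z":0,"turn":0,"grip":0.53},{"x":0,"y":0,"z":0,"turn":0,"grip":0.53},{"x":0,"y":0,"z":0,"turn":0,"grip":0.53}]'
python3 knob.py 30; python3 pin.py 30
python3 - <<'E'
from h import *
D=load('dk30') if 0 else load('sk30')
for p in(0,.03,.035,.04):print(p,proj(env.get_calibration('scene'),(.5635,-.078,.216-p)),proj(env.get_calibration('side'),(.5635,-.078,.216-p)))
for a,b,box in(('s13','s30',(270,176,288,200)),('d13','d30',(260,180,300,200)),('d13','d30',(254,178,272,198))):print(shift(a,b,box,8))
E
```

```text
t: 42.25
eef_pos: [0.6357, 0.0889, 0.2561]
orientation: [[-0.92, 0.391, 0.0], [0.391, 0.92, 0.0], [-0.0, 0.0, -1.0]]
contact_force: [-0.2, -0.1, 0.5]
width: 0.0498
finger_force: 0.0
scene [([287, 153, 11, 10, 86], [292.3, 157.2])]
side [([274, 157, 8, 7, 44], [277.6, 159.4])]
(array([ 0.5651, -0.0827,  0.1783]), np.float64(0.0004))
[0.63572374 0.08919307 0.25600072] [-0.04886483 -0.65166854 -0.45028362] tool ang 83.05015477157461 0.2638315856382155
seat in tool [   1.1 -182.1   -0. ]
g 129.3454674183397 174.05565946550416 [0.33425052 0.58127171 0.2351115 ]
s30 [((332.8, 170.3), 122), ((331.0, 193.2), 39)]
d30 [((316.6, 180.4), 17), ((321.0, 192.4), 44)]
0 [292.8 144.3] [278.5 147.1]
0.03 [292.2 155.4] [278.2 157.2]
0.035 [292.1 157.2] [278.2 158.9]
0.04 [291.9 159. ] [278.1 160.6]
(0, 0, 0.78)
(0, 0, 0.79)
(0, 0, 0.85)
```

```bash
python3 -c "
from h import *
print(env.hand_in())"
```

```text
the job is handed in; nothing more can be done
None
```

I handed the job in at about 42 s with the mortar seated and level, the clamp and pestle arm turned in to their stops, and the pestle down on the bowl floor; the hand-in returned no pass or fail, and I did not re-measure the mortar's level after pressing the pestle, though it had not visibly moved.

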